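Close the praline gift box and hold it in the sealing jig

TASK

Fetch the lid and put it fully down on the open box of pralines that stands before the aluminium sealing jig, then push the closed box into the jig's inside corner: one long side flat against the fence and one end up to the end stop. Finish while holding it there: keep pressing the box against the fence with a steady push of about 10 newtons, so that the packer can stretch the seal tape round it; do not let go. Keep the box level, never crush it against the fence, and leave the tape dispenser, the basket and the tape roll where they are.

Things in the scene. Friction and masses are not known exactly. Their poses are not given: they have to be found in the camera images.
- box_base: Open gift box of stiff gold card with ten pralines in it, loose on the bench before the jig, about 50 to 70 mm from the fence and 20 to 40 mm from the end stop, turned up to 0.15 rad from the fence: outside 56 (its x) x 136 (its y) x 38 mm high (z), walls 3 mm, about 0.26 kg. Origin at the centre of its underside, z up. The pralines stay below the rim and do not move.
- box_lid: Lift-off lid of gold card, lying open side down: outside 66 (x) x 146 (y) x 24 mm high, walls and top 3 mm, inside 60 x 140 x 21 mm deep, 0.07 kg. Origin: centre of its skirt's lower edge, z up. Goes on either way round, 2 mm play each side; seated, its origin is 17 mm above the base's and the closed box is 41 mm high. The closed box slides at 1 to 4 N; lifting the lid leaves the base behind.
- fence: Fixed rigid aluminium fence of the sealing jig, 36 mm high. Origin: inside corner of the jig, at bench level. Working face: plane x = 0, looking to -x (roughly to the robot, jig yaw up to 0.25 rad), from y = 0 to y = 152 mm, with a tape gap at y = 58 to 88 mm. Behind it (+x) a foot with two black clamp knobs up to x = 46 mm.
- end_stop (a point): Middle of the end stop's working face, at bench level (axes as the fence's). The end stop is a fixed aluminium bar, 36 mm high and 12 mm thick, at right angles to the fence: its face is the fence's plane y = 0, looking to +y, from the fence (x = 0) to x = -110 mm.
- home (a point): Where the centre of the closed box is when pushed fully home, at bench level: 33 mm before the fence's face and 73 mm from the end stop's (x = -33, y = 73 mm in the fence's frame), the box's length along the fence. Axes as the fence's.
- tape_dispenser: Bystander: grey desk tape dispenser, 150 x 62 x 91 mm high, 1.1 kg, loose. Origin at the centre of its underside.
- basket: Bystander: white perforated basket of loose chocolates, 115 x 150 x 65 mm high, 0.7 kg, loose. Origin at the centre of its underside.
- tape_roll: Bystander: roll of tape lying flat, 84 mm across, 24 mm high, 0.09 kg, loose. Origin at the centre of its underside.
Mind the look-alikes: they are no part of the job. Of the things that look like the part that bears fence, the largest one is meant.

How it is judged (in metres and radians):
On the way, in this order (a step that is already met when the one before it is completed fails the run):
1. the lid is fully down on the box (z of box_lid in the frame of box_base between 0.014 and 0.02 m and horizontal distance between box_lid and box_base below 0.006 m and angle between the y axis of box_lid and the y axis of box_base, either way round below 0.12 rad), for 0.2 s.
2. the closed box is pressed against the fence with 5 to 18 N (contact force between box_lid and fence between 5 and 18 N), for 0.3 s.
At the end, for the whole second after the job is handed in: The lid is fully down on the box (within 3 mm), the box lies flat on the bench, its long side is flat along the fence (within 0.05 rad) and its end within 6 mm of the end stop, and the robot is pressing it against the fence so that the fence feels 5 to 18 N, steadily through the last second (all of step 2 and z of box_lid in the frame of box_base between 0.014 and 0.02 m and horizontal distance between box_lid and box_base below 0.006 m and height (world z) of box_base below 0.004 m and angle between box_base's own z axis and vertical below 0.06 rad and angle between box_lid's own z axis and vertical below 0.08 rad and angle between the y axis of box_lid and the y axis of fence, either way round below 0.05 rad and x of box_lid in the frame of fence between -0.037 and -0.029 m and y of box_lid in the frame of fence between 0.069 and 0.079 m and (contact force between any of the fingers, the arm and box_lid above 3 N or contact force between any of the fingers, the arm and box_base above 3 N)); the arm keeps its last pose, push and grip.
It fails at once if the box is crushed against the fence (over 40 N) (contact force between any of box_lid, box_base and fence above 40 N).
It fails at once if the box of pralines is tipped (over 0.35 rad) (angle between box_base's own z axis and vertical above 0.35 rad).
It fails at once if the tape dispenser is moved (over 20 mm) (distance of tape_dispenser from where it was at the start of the episode above 0.02 m).
It fails at once if the basket is moved (over 20 mm) (distance of basket from where it was at the start of the episode above 0.02 m).
It fails at once if the tape roll is moved (over 20 mm) (distance of tape_roll from where it was at the start of the episode above 0.02 m).
It also fails if it takes over 72 s, if anything falls off the work surface, if the arm or the gripper's body presses on something with over 40 N, if the wrist force passes 120 N, or if a joint passes its speed limit or range.

ROBOT

A 7-joint arm with a two-finger parallel gripper is mounted at the origin on the work surface. World frame = base frame: x ahead of the robot, y to its left, z up, the work surface at z = 0. Lengths are in mm, angles in rad, forces in N, time in s.
With the tool pointing down it reaches from about 400 to 850 mm from the base axis. Payload 6.9 kg.
Tool frame: the origin (TCP) lies midway between the tips of the shut fingers; the grasp point (between the pads) lies hold_point_z behind it (hold_point_z is the distance from the TCP to the grasp point, in mm); z points along the fingers, y is the line along which they close (so a half turn about z gives the same grasp; the last joint's range is limited). The gripper opens to 85 mm and grips with 20 to 120 N. Pads are 22 mm wide; open, the fingers measure 114 mm over their backs; the gripper's body (76 mm by 85 mm) begins 54 mm behind the grasp point. The pads swing forward as they close: fully open they stand 13 mm farther back than shut.
Start: joints at [-1.139, 0.507, -0.238, 1.5, 0.126, 1.149, -0.155], TCP at [200.652, 591.904, 231.275] pointing down, gripper open.
Joint ranges: [-3.08, 3.08], [-0.24, 2.05], [-1.43, 1.35], [0, 2.5], [-1.52, 4.66], [0.17, 1.96], [-2.89, 2.89]. Speed limits (rad/s): [2.39, 2.39, 3.14, 3.14, 3.14, 3.14, 3.14].

INTERFACE

Orientations are given as a unit quaternion [w, x, y, z].
In Python, from plant import movep, line_to, set_joints, command_gripper, wait, ik, grab_frame, PlanningError, hand_in, read_clock, read_joint_pos, read_qd, read_joint_torque, read_position, read_tool_rot, read_wrist_force, read_ft_torque, read_opening, read_grasp_force, hold_point_z gives the robot as it stands. Calls block until the motion is done:
- movep(position, orientation): joint-space move of the TCP to a pose.
- line_to(position, v=150, orientation=None): straight line of the TCP; orientation=None keeps the orientation; v is the mean speed in mm/s.
- set_joints(angles): joint-space move.
- command_gripper(opening): finger opening in mm; the grip force is fixed at half the most; returns when the fingers have stopped.
- wait(seconds).
- ik(position, orientation): joint angles nearest the present ones, or None.
- grab_frame(name): name is "side" or "top"; returns a dict with "pixels" (400x640x3 uint8, blue, green, red), "intrinsics" (3x3 intrinsics, pixels), "k1" (the pictures are not rectified: a ray, as slopes to the right and down, at radius r is drawn at 1 + k1 r^2 times it, then the intrinsics apply), "xyz" and "rotation" of the camera in the world. Camera axes: x right, y up, looking along -z (the intrinsics and any distortion apply to the point x, -y, -z); pixel columns grow to the right and rows downward; lengths in mm; the calibration is good to about 2 mm. A picture is of the moment at which its call begins. There is no depth.
A pose or a line that the arm cannot do raises PlanningError and nothing moves.
- hand_in(): hands the job in; it is judged then, once.
Readings, each from a call of its own:
- read_clock(): time.
- read_joint_pos(): joint angles.
- read_qd(): joint speeds.
- read_joint_torque(): joint torques, N m.
- read_position(): TCP position.
- read_tool_rot(): TCP orientation.
- read_wrist_force(): force on the tool from outside, world axes, zero at the start.
- read_ft_torque(): the same for the moment, N m.
- read_opening(): finger opening in mm.
- read_grasp_force(): force on a finger pad.
Only numpy, scipy, OpenCV 4.12 (cv2) and the standard library are available. Lean on these libraries where they do the work, as an engineer would, in place of code of your own. Each camera call takes 0.05 s, during which the arm holds its last target. There are 200 camera calls.

## Working session

There is one attempt and no reset: what is moved stays moved. The work goes in short steps, each a Python script; the robot and the scene stay as the last script left them, time stands still between calls to the robot, and variables do not carry over. Pictures are saved under pics/ and viewed, at most 10 in all, crops included, and the job is handed in when it is done.

```bash
ls; mkdir -p pics
python3 - <<'E'
from plant import *
import cv2
for n in("top","side"):
    f=grab_frame(n);cv2.imwrite(f"pics/{n}0.png",f["pixels"]);print(n,f["intrinsics"],f["k1"],f["xyz"],f["rotation"])
print(hold_point_z if not callable(hold_point_z) else hold_point_z(),read_clock(),read_tool_rot(),read_opening(),read_wrist_force())
E
```

```text
pics
top [[387.18100815   0.         321.6164052 ]
 [  0.         387.18100815 196.2840934 ]
 [  0.           0.           1.        ]] -0.023656622931197944 [523.37574843 -10.39441875 891.07922901] [-0.69969272 -0.0385509   0.03310677  0.71263445]
side [[370.00532355   0.         320.05032051]
 [  0.         370.00532355 206.62118919]
 [  0.           0.           1.        ]] -0.08641802383321978 [472.07723388 666.87386586 633.22092152] [-0.09918091 -0.03785138  0.4189956   0.90176111]
18.700000000000003 0.1 [-1.05772725e-04  1.62632358e-01  9.86686444e-01 -7.52413944e-04] 85.17385632909252 [-1.49694979  0.60450911  0.95423364]
```

View pics/top0.png

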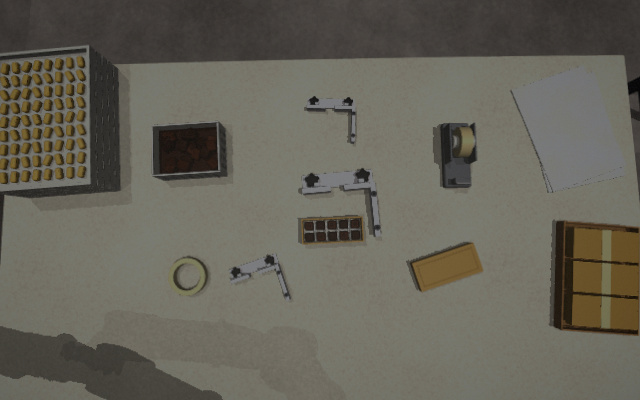

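View pics/side0.png

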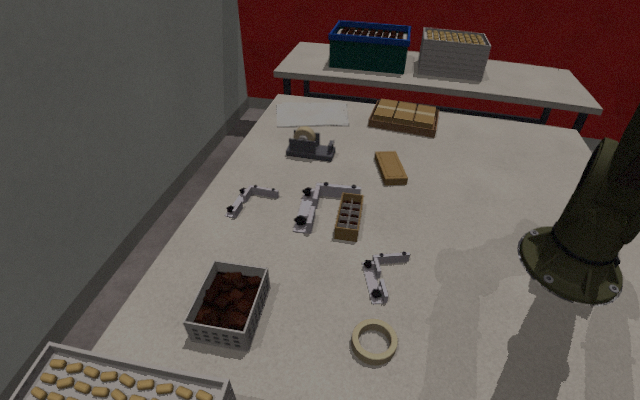

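The top view shows the jig in the middle with its corner near (370,188), the box at (332,230), the lid at (446,267), the dispenser at (458,155), the basket at (190,150) and the roll at (188,276). The two smaller jigs are look-alikes. Next I measure.

```bash
cat > h.py <<'E'
import numpy as np, cv2
from scipy.spatial.transform import Rotation as R
def rot(q): return R.from_quat([q[1],q[2],q[3],q[0]])
def plane(f,uv,z):
    K=np.array(f["intrinsics"]);D=np.array([f["k1"],0,0,0.])
    p=cv2.undistortPointsIter(np.float64(uv).reshape(-1,1,2),K,D,None,None,(3,50,1e-9)).reshape(-1,2)
    d=rot(f["rotation"]).apply(np.c_[p[:,0],-p[:,1],-np.ones(len(p))])
    c=np.array(f["xyz"]); return (c+d*((z-c[2])/d[:,2])[:,None])[:,:2]
def proj(f,P):
    q=rot(f["rotation"]).inv().apply(np.atleast_2d(P)-np.array(f["xyz"]))
    x=np.c_[q[:,0]/-q[:,2],-q[:,1]/-q[:,2]];r=(x**2).sum(1)
    x=x*(1+f["k1"]*r)[:,None];K=np.array(f["intrinsics"]);return x@K[:2,:2].T+K[:2,2]
def gold(f,lo=(8,90,60),hi=(28,255,255)):
    return cv2.inRange(cv2.cvtColor(f["pixels"],cv2.COLOR_BGR2HSV),lo,hi)
def rect(f,mask,roi,z):
    """min-area rectangle, in world, of the biggest blob in roi: centre, (short,long), yaw of long axis"""
    m=np.zeros_like(mask);x0,y0,x1,y1=roi;m[y0:y1,x0:x1]=mask[y0:y1,x0:x1]
    m=cv2.morphologyEx(m,cv2.MORPH_CLOSE,np.ones((9,9)))
    c=max(cv2.findContours(m,cv2.RETR_EXTERNAL,cv2.CHAIN_APPROX_NONE)[0],key=cv2.contourArea)
    W=plane(f,c.reshape(-1,2),z)
    (c,s,a)=cv2.minAreaRect(W.astype(np.float32));a=np.radians(a)
    if s[0]<s[1]: a+=np.pi/2
    a=(a+np.pi)%np.pi
    return np.array(c),sorted(s),a
E
python3 - <<'E'
from h import *; from plant import *
f=grab_frame("top");m=gold(f)
h=cv2.cvtColor(f["pixels"],cv2.COLOR_BGR2HSV)
for p in [(446,267),(418,270),(302,230),(332,242),(335,180),(400,200),(377,210)]:print(p,h[p[1],p[0]])
print("lid",rect(f,m,(395,230,500,305),24),"box",rect(f,m,(290,205,372,255),38))
c=f["pixels"][160:300,290:490];cv2.imwrite("pics/crop1.png",cv2.resize(c,None,fx=4,fy=4,interpolation=cv2.INTER_CUBIC))
E
```

```text
(446, 267) [ 19 143 116]
(418, 270) [ 19 142 108]
(302, 230) [ 19 130 116]
(332, 242) [ 19 123 118]
(335, 180) [105   8 127]
(400, 200) [ 26  29 124]
(377, 210) [100   6 125]
lid (array([ 450.26385498, -278.98370361]), [67.1198501586914, 145.97271728515625], np.float64(1.867902406298203)) box (array([535.7755127 , -26.33487701]), [56.27475357055664, 135.80606079101562], np.float64(1.6026321206503535))
```

View pics/crop1.png

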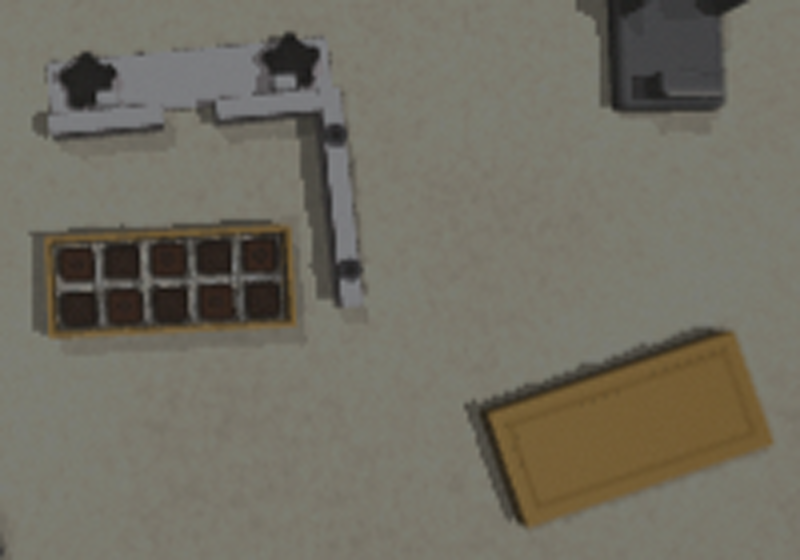

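Crop at 4x: the box rim and the lid are clear, and their measured sizes agree with the data (56x136 and 67x146). Now the jig's edges and a cross-check from the side camera.

Run:
```python
from h import *; from plant import *
f=grab_frame("top");h=cv2.cvtColor(f["pixels"],cv2.COLOR_BGR2HSV)
al=((h[...,1]<16)&(h[...,2]>95)).astype(np.uint8)*255
def line(P,name):
    P=np.float32(P);W=plane(f,P,36).astype(np.float32)
    vx,vy,x0,y0=cv2.fitLine(W,cv2.DIST_HUBER,0,.01,.01).ravel()
    r=(W-[x0,y0])@[-vy,vx];print(name,len(W),"dir",np.arctan2(vy,vx)%np.pi,"pt",x0,y0,"std",r.std());return np.array([x0,y0]),np.array([vx,vy])
# fence top edge: lowest bright row per column (above 200), stop: leftmost bright col per row
F=[]
for u in list(range(305,329))+list(range(346,368)):
    r=np.flatnonzero(al[165:200,u]);F+=[(u,165+r.max()+.5)] if len(r) else []
S=[]
for v in range(196,234):
    r=np.flatnonzero(al[v,366:384]);S+=[(366+r.min()-.5,v)] if len(r) else []
a,da=line(F,"fence");b,db=line(S,"stop")
t=np.linalg.solve(np.c_[da,-db],b-a);print("corner",a+t[0]*da)
print([x[1] for x in F]);print([x[0] for x in S])
g=grab_frame("side");m=gold(g)
print("side lid",rect(g,m,(368,145,412,190),24))
fl=cv2.findContours(al,cv2.RETR_EXTERNAL,cv2.CHAIN_APPROX_NONE)[0]
```

```text
fence 46 dir 1.6432574 pt 623.7415 -35.560585 std 0.64677715
stop 33 dir 0.06491912 pt 571.7035 -116.76192 std 0.59474087
corner [ 629.36365  -113.013405]
[np.float64(192.5), np.float64(192.5), np.float64(192.5), np.float64(192.5), np.float64(192.5), np.float64(192.5), np.float64(192.5), np.float64(192.5), np.float64(192.5), np.float64(192.5), np.float64(191.5), np.float64(191.5), np.float64(191.5), np.float64(191.5), np.float64(191.5), np.float64(191.5), np.float64(191.5), np.float64(191.5), np.float64(191.5), np.float64(191.5), np.float64(191.5), np.float64(190.5), np.float64(190.5), np.float64(190.5), np.float64(189.5), np.float64(189.5), np.float64(188.5), np.float64(188.5), np.float64(188.5), np.float64(188.5), np.float64(188.5), np.float64(188.5), np.float64(188.5), np.float64(188.5), np.float64(188.5), np.float64(188.5), np.float64(187.5), np.float64(187.5), np.float64(187.5), np.float64(187.5), np.float64(187.5), np.float64(187.5), np.float64(187.5), np.float64(187.5), np.float64(187.5), np.float64(187.5)]
[np.float64(370.5), np.float64(371.5), np.float64(371.5), np.float64(371.5), np.float64(371.5), np.float64(371.5), np.float64(371.5), np.float64(371.5), np.float64(371.5), np.float64(371.5), np.float64(372.5), np.float64(372.5), np.float64(372.5), np.float64(372.5), np.float64(372.5), np.float64(372.5), np.float64(372.5), np.float64(372.5), np.float64(372.5), np.float64(372.5), np.float64(373.5), np.float64(373.5), np.float64(373.5), np.float64(373.5), np.float64(373.5), np.float64(373.5), np.float64(373.5), np.float64(373.5), np.float64(373.5), np.float64(374.5), np.float64(374.5), np.float64(374.5), np.float64(374.5)]
side lid (array([ 449.15713501, -263.64007568]), [70.75955963134766, 175.29359436035156], np.float64(1.8418849869238105))
```

Corner ≈ (629,-113) and jig yaw ≈ 0.068. The box gaps come out at 59 and 22 mm, inside the given ranges. The side lid mask also takes in the skirt, so I trust the top view and grasp now.

```bash
cat >> h.py <<'E'
import plant as p
def quat(a):
    y=np.array([np.cos(a),np.sin(a),0]);z=np.array([0,0,-1.]);x=np.cross(y,z)
    q=R.from_matrix(np.c_[x,y,z]).as_quat();return [q[3],q[0],q[1],q[2]]
def best(pos,a):
    """the half-turn choice with the last joint nearest mid-range"""
    c=[(abs(j[6]),b) for b in(a,a+np.pi) if (j:=p.ik(pos,quat(b))) is not None];print(c);return min(c)[1]
def stat(s=""): print(s,round(p.read_clock(),2),np.round(p.read_position(),1),"F",np.round(p.read_wrist_force(),1),"open",round(p.read_opening(),1))
E
python3 - <<'E'
from h import *; from plant import *
a=best([450,-279,120],1.868-np.pi/2);print(a)
print(best([536,-26,120],a-.265))
movep([450.3,-279,120],quat(a));stat("hover")
line_to([450.3,-279,25],v=120);stat("mid")
line_to([450.3,-279,0],v=40);stat("down")
command_gripper(55);stat("grip");print(read_grasp_force())
line_to([450.3,-279,40],v=60);wait(.3);stat("lift")
f=grab_frame("top");cv2.imwrite("pics/lift.png",cv2.resize(f["pixels"][180:320,360:560],None,fx=3,fy=3))
E
```

```text
[(np.float64(1.253779628091476), 0.29720367320510355), (np.float64(1.4731718689576334), 3.438796326794897)]
0.29720367320510355
[(np.float64(0.22628367313113956), 0.032203673205103533), (np.float64(2.835701313084611), 3.1737963267948968)]
0.032203673205103533
hover 3.44 [ 450.9 -278.2  119.9] F [ 0.7 -0.4 -0.3] open 85.4
mid 4.38 [ 450.6 -279.3   25.5] F [-0.4 -0.6  0.4] open 85.4
down 5.16 [ 4.502e+02 -2.791e+02 -1.000e-01] F [ 0.1 -0.5 -0.9] open 85.5
grip 5.48 [ 450.4 -279.1    0.6] F [-1.5  0.9  4.6] open 64.8
66.52442067861557
lift 6.6 [ 450.1 -279.    39.7] F [ 0.5 -0.1 -0.4] open 64.7
```

View pics/lift.png

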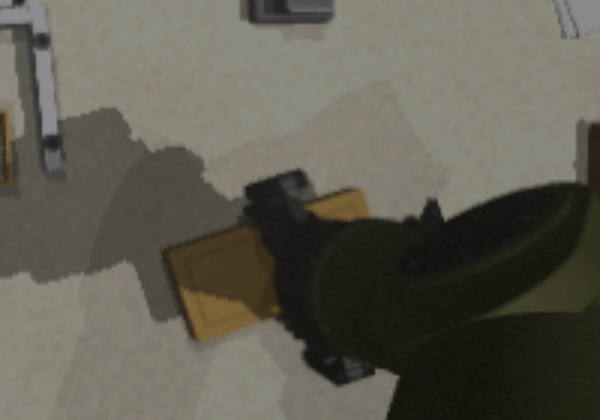

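The lid is in the grip at 64.8 mm and has come up level. I carry it above the box and check the alignment in both cameras.

Run:
```python
from h import *; from plant import *
a=1.6026-np.pi/2
line_to([450.3,-279,110],v=150)
movep([535.8,-26.3,110],quat(a)); line_to([535.8,-26.3,60],v=80);wait(.3);stat("hover")
print(rot(read_tool_rot()).as_matrix().round(4)[:,1:])
for n in("top","side"):
    f=grab_frame(n);np.save(f"hov_{n}.npy",f["pixels"])
    e=proj(f,[536,-26,60])[0];print(n,e)
    x,y=np.int32(e);cv2.imwrite(f"pics/hov_{n}.png",cv2.resize(f["pixels"][max(y-60,0):y+60,x-80:x+80],None,fx=5,fy=5,interpolation=cv2.INTER_CUBIC))
```

```text
hover 9.38 [536.  -26.2  60.3] F [-0.1 -0.1 -0.7] open 64.6
[[ 9.995e-01  6.000e-04]
 [ 3.200e-02  1.000e-04]
 [ 6.000e-04 -1.000e+00]]
top [332.15363563 229.5737707 ]
side [350.889438   203.36846003]
```

View pics/hov_top.png

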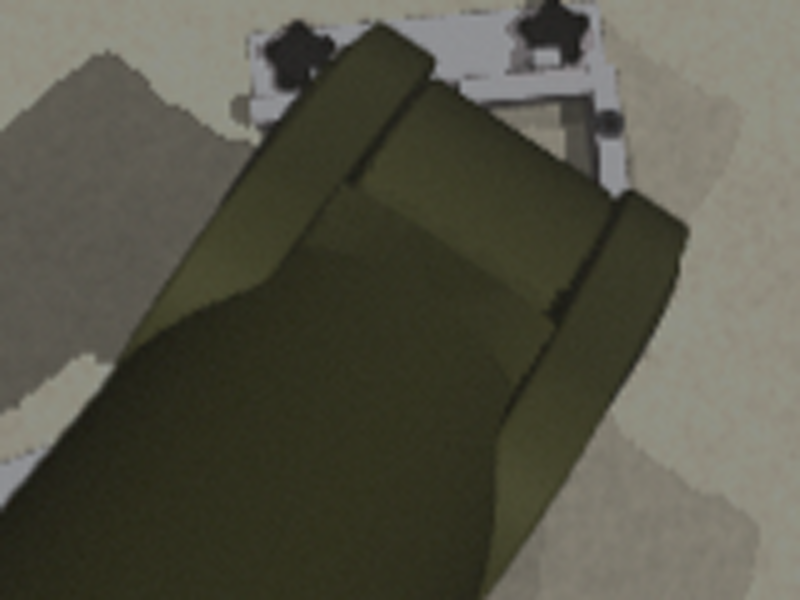

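View pics/hov_side.png

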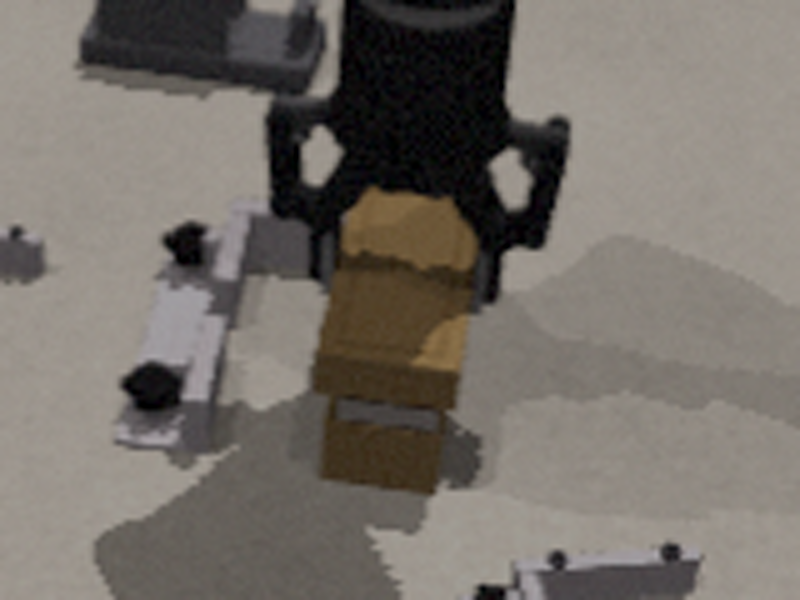

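The top view is blocked by the arm. In the side crop the lid's near lower edge runs (314,393)–(457,408) and the box's near bottom edge (320,478)–(433,492). I compare these with their projections.

Run:
```python
from h import *; from plant import *
f=grab_frame("side")
px=lambda L:(np.array(L)+.5)/5-.5+[270,143]
th=1.6026;l=np.array([np.cos(th),np.sin(th)]);s=np.array([np.sin(th),-np.cos(th)])
def cor(c,hl,hs): return [np.array(c)+hl*l+k*hs*s for k in(1,-1)]
for nm,z,P,c,hl,hs in(("lid",60.3,[(314,393),(457,408)],(536,-26.2),73,33),("box",0,[(320,478),(433,492)],(535.8,-26.3),68,28)):
    W=plane(f,px(P),z);E=np.array(cor(c,hl,hs));print(nm,W.round(1).tolist(),E.round(1).tolist(),"seen-expected",(W-E).mean(0).round(1), "w",np.linalg.norm(W[0]-W[1]).round(1))
```

```text
lid [[567.9, 47.5], [502.4, 42.7]] [[566.7, 47.8], [500.7, 45.7]] seen-expected [ 1.5 -1.7] w 65.6
box [[563.8, 41.2], [509.3, 38.4]] [[561.6, 42.6], [505.7, 40.8]] seen-expected [ 2.9 -1.8] w 54.6
```

The lid and box agree to about 1 mm. I split the difference and lower with force watch.

Run:
```python
from h import *; from plant import *
x,y=536.5,-26.3
line_to([x,y,42],v=60);wait(.2);f0=np.array(read_wrist_force());stat("start")
for z in np.arange(40,16.5,-1.5):
    line_to([x,y,z],v=30);d=np.array(read_wrist_force())-f0
    print(round(z,1),d.round(1))
    if d[2]>8: break
stat("end")
f=grab_frame("side");cv2.imwrite("pics/seat.png",cv2.resize(f["pixels"][143:263,270:430],None,fx=5,fy=5,interpolation=cv2.INTER_CUBIC))
```

```text
start 10.18 [536.7 -26.4  42.2] F [-0.9 -0.  -0.5] open 64.7
40.0 [ 1.2 -0.1 -0.1]
38.5 [ 1.2 -0.1 -0.7]
37.0 [ 1.8 -0.  -0.4]
35.5 [ 0.9  0.4 -0.3]
34.0 [ 1.  -0.5  0.1]
32.5 [ 0.5 -0.1 -0.3]
31.0 [1.5 0.9 0.3]
29.5 [ 0.5 -0.5  1.1]
28.0 [0.7 0.5 0.2]
26.5 [ 0.   0.9 -0.1]
25.0 [ 2.3 -0.3 -0.8]
23.5 [0.8 1.6 0.7]
22.0 [ 0.9 -0.7  0.2]
20.5 [ 1.5 -0.2 -0.5]
19.0 [ 0.5  0.  -0.4]
17.5 [ 1.9 -1.   2.2]
end 14.18 [536.6 -26.4  17.6] F [ 1.  -1.   1.7] open 64.7
```

Seated with no jamming. Still gripping, I turn the box to the jig's yaw and drag it gently toward the end stop until it touches.

```bash
cat >> h.py <<'E'
YAW=0.067;C=np.array([629.4,-113.]);Rj=np.array([[np.cos(YAW),-np.sin(YAW)],[np.sin(YAW),np.cos(YAW)]])
def J(x,y,z): return [*(C+Rj@[x,y]),z]          # jig -> world
def inJ(): return Rj.T@(np.array(p.read_position()[:2])-C)
def FJ(n=5):
    s=[]
    for _ in range(n): s.append(p.read_wrist_force());p.wait(.02)
    s=np.mean(s,0);return np.r_[Rj.T@s[:2],s[2]]
E
python3 - <<'E'
from h import *; from plant import *
x,y,_=read_position();line_to([x,y,16.6],v=20);wait(.3);stat("pressed")
line_to([x,y,17.2],v=20);wait(.1)
X,Y=inJ();print("jig",X,Y)
line_to(J(X,Y-6,17.2),v=40,orientation=quat(YAW));wait(.2);f0=FJ();print("turned",inJ().round(1),f0.round(1))
for y in np.arange(Y-7,67,-1):
    line_to(J(X,y,17.2),v=25);f=FJ();print(inJ().round(1),f.round(1))
    if f[1]>7: break
line_to(J(X,inJ()[1]+.3,17.2),v=20)
stat("end")
E
```

```text
pressed 14.78 [536.6 -26.4  17.6] F [-3.4  1.1 13.8] open 64.5
jig -86.62817912666445 92.68743921834447
turned [-86.2  86.9] [-0.5  0.8  7.6]
[-86.2  86.9] [-1.3  4.   9.1]
[-86.2  86.7] [-0.7  6.   9.9]
[-86.1  86. ] [-0.3  6.2  9.8]
[-86.1  85. ] [-0.8  6.5  9.9]
[-86.  84.] [-0.5  6.8  9.7]
[-86.  83.] [0.2 6.8 9.6]
[-86.   81.9] [-0.6  6.5  9.1]
[-85.9  80.9] [-0.   6.2  9.8]
[-85.9  79.9] [-0.   6.2  9.3]
[-85.9  78.9] [-0.1  6.5  9.6]
[-85.9  77.9] [0.2 6.8 9.4]
[-85.9  76.9] [-0.1  6.5  9.1]
[-85.9  75.9] [0.1 6.6 9.2]
[-85.9  74.9] [0.1 6.6 9.4]
[-85.9  74.1] [0.3 7.  9.6]
end 21.0 [538.7 -44.4  17.6] F [0.5 0.9 6.9] open 64.6
```

Run:
```python
from h import *; from plant import *
X,Y=inJ()
line_to(J(X,Y,17.8),v=20);wait(.2);print(inJ().round(1),FJ().round(1))
for y in np.arange(Y-.5,67,-.7):
    line_to(J(X,y,17.8),v=25);f=FJ();print(inJ().round(1),f.round(1))
    if f[1]>9: break
stat("end")
```

```text
[-86.   74.5] [0.3 0.2 0.2]
[-86.1  74.2] [-0.3  0.5 -0.6]
[-86.1  74.1] [-1.1  4.1  0. ]
[-86.2  74.1] [-1.2  6.4  1.6]
[-86.3  74.1] [-1.   8.5  1.8]
[-86.3  74. ] [-1.1  9.9  3.4]
end 23.2 [538.4 -44.9  17.7] F [-2.3 10.1  3.9] open 64.9
```

End-stop contact is at jig y ≈ 74.1 (expected 73, a good match). I ease off, release, then come round behind with shut fingers.

Run:
```python
from h import *; from plant import *
line_to(J(-86.2,74.4,17.8),v=20);wait(.2);print(FJ().round(1))
command_gripper(85);wait(.2);stat("open")
line_to(J(-86.2,74.4,110),v=100)
command_gripper(0)
a=min((YAW+np.pi/2,YAW-np.pi/2),key=lambda b:abs(ik(J(-160,74,110),quat(b))[6]))
print(ik(J(-160,74,110),quat(a)))
movep(J(-165,74,110),quat(a));line_to(J(-165,74,12),v=100);wait(.3);stat("behind");print(inJ(),FJ())
f=grab_frame("top");print("lid seen",*rect(f,gold(f),(270,170,385,280),41))
for n in("top","side"):
    f=grab_frame(n);e=np.int32(proj(f,[538,-45,41])[0]);cv2.imwrite(f"pics/b_{n}.png",cv2.resize(f["pixels"][e[1]-60:e[1]+60,e[0]-80:e[0]+80],None,fx=4,fy=4))
cv2.imwrite("pics/both.png",cv2.resize(np.vstack([cv2.imread("pics/b_top.png"),cv2.imread("pics/b_side.png")]),None,fx=.62,fy=.62))
```

```text
[ 0.7  1.7 -0.6]
open 24.33 [538.4 -44.7  17.8] F [0.5 0.1 0.7] open 84.8
[-0.64721881  0.70466655  1.16741318  2.07731219 -0.83188863  0.93733773
 -0.51470482]
behind 28.68 [460.  -50.1  12.2] F [-0.1 -0.5  0. ] open 0.0
[-164.81058933   74.07390094] [ 0.13398436  0.051033   -0.30456152]
lid seen [538.24700928 -45.65988922] [66.56814575195312, 145.0598602294922] 1.6410729618057491
```

View pics/both.png

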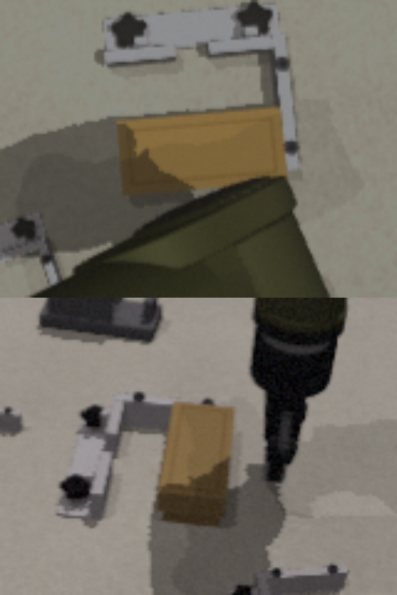

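Top view: the lid is on, its long side parallel to the fence and its end at the stop. Side view: the shut fingers stand behind it. I push now, watching the force.

Run:
```python
from h import *; from plant import *
f0=FJ(10);print(f0.round(2))
line_to(J(-140,75,12),v=80)
x=-140;t0=None;end=False
while x<-60:
    x+=2 if (t0 is None or x<t0+47) else .5
    line_to(J(x,75-max(0,(x+130)/50),12),v=30);f=FJ(4)-f0
    if t0 is None and f[0]<-1: t0=x;print("contact",x)
    if t0: print(inJ().round(1),f.round(1))
    if f[0]<-7: break
stat("end")
```

```text
[ 0.16 -0.26  0.11]
contact -126
[-125.9   75. ] [-1.4 -0.2 -0.3]
[-123.7   74.9] [-0.9  0.4 -0.1]
[-121.7   74.9] [-0.4  0.9 -0. ]
[-119.8   74.8] [-0.9  1.  -0.5]
[-117.8   74.8] [-1.4  0.5  0.1]
[-115.8   74.8] [-0.9  0.8  0.4]
[-113.8   74.7] [-1.3  1.3  0.3]
[-111.8   74.6] [-1.1  1.6 -0.4]
[-109.8   74.6] [-1.3  0.5 -0.3]
[-107.8   74.6] [-1.4  1.3  0. ]
[-105.8   74.5] [-1.6  1.1  0.1]
[-103.8   74.5] [-1.7  1.4  0.5]
[-101.8   74.5] [-1.5  1.6 -0.3]
[-99.8  74.4] [-1.4  1.8 -0.2]
[-97.8  74.4] [-1.7  1.5  0.5]
[-95.7  74.3] [-1.3  1.4 -0.4]
[-93.7  74.2] [-1.4  0.9 -0.6]
[-91.7  74.2] [-1.7  1.1 -0.2]
[-89.8  74.2] [-1.7  1.2 -0.3]
[-87.8  74.2] [-2.3  1.3  0.2]
[-85.8  74.2] [-2.1  1.1  0.4]
[-83.8  74.1] [-2.   1.6  0. ]
[-81.7  73.9] [-2.   1.  -0.1]
[-79.7  73.8] [-1.2  1.  -0.7]
[-77.7  73.9] [-1.5  1.6  0.1]
[-77.6  73.9] [-2.6  1.2  0.8]
[-77.1  73.9] [-3.4  0.9  1.7]
[-77.1  73.9] [-5.   1.   3.2]
[-77.1  73.9] [-6.5  1.4  4.3]
[-77.1  73.9] [-8.1  1.2  5.2]
end 40.94 [547.5 -44.4  12. ] F [-8.6 -0.8  5.4] open -0.1
```

Fence contact is at TCP jig x −77.1, so the lid's side is at −66, as expected. I build up to about 12 N at the wrist and check by eye.

Run:
```python
from h import *; from plant import *
f0=np.array([.16,-.26,.11]);x=-77.1
x0=inJ()
# last commanded target: 5 half-mm steps past the standstill
x=-126+48+.5*5
for _ in range(12):
    f=FJ(10)-f0;print(round(x,2),inJ().round(2),f.round(1))
    if f[0]<-11.5: break
    x+=.4; line_to(J(x,73.9,12),v=10);wait(.1)
wait(1);print("settled",(FJ(20)-f0).round(2));stat()
f=grab_frame("top");print("lid",*rect(f,gold(f),(270,150,385,260),41))
for n in("top","side"):
    f=grab_frame(n);e=np.int32(proj(f,[590,-45,41])[0]);cv2.imwrite(f"pics/c_{n}.png",cv2.resize(f["pixels"][e[1]-55:e[1]+55,e[0]-80:e[0]+80],None,fx=2.7,fy=2.7))
cv2.imwrite("pics/c.png",np.vstack([cv2.imread("pics/c_top.png"),cv2.imread("pics/c_side.png")]))
```

```text
-75.5 [-77.11  73.88] [-8.4  1.4  5.9]
-75.1 [-77.11  73.94] [-9.8  1.2  7. ]
-74.7 [-77.11  73.93] [-10.8   1.7   8.1]
-74.3 [-77.13  73.95] [-12.2   2.    9. ]
settled [-12.12   1.82   8.89]
 43.99 [547.5 -44.4  12. ] F [-11.5  -0.2   8.9] open 0.1
lid [613.28973389  23.20386505] [8.882757186889648, 17.671390533447266] 1.5520569937845536
```

View pics/c.png

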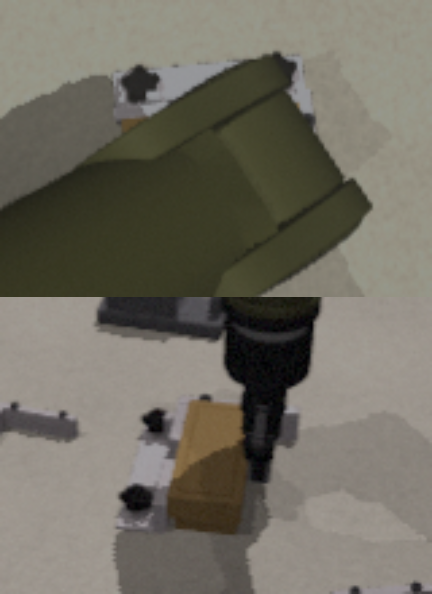

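Side view: the box lies along the fence with its far end at the stop and the finger pressing its middle. The top view is covered by the arm. The finger also presses about 9 N downward, which feeds bench friction, so I take that off and check the box's near end numerically.

Run:
```python
from h import *; from plant import *
f0=np.array([.16,-.26,.11]);x=-74.3;z=12.
for _ in range(14):
    f=FJ(10)-f0;print(round(x,2),round(z,2),inJ().round(2),round(read_position()[2],2),f.round(1))
    if f[2]<2.5 and -12.5<f[0]<-10.3: break
    if f[2]>=2.5: z+=.4
    if f[0]>-10.5: x+=.3
    if f[0]<-12.5: x-=.3
    line_to(J(x,73.9,z),v=10);wait(.1)
wait(1);print("settled",(FJ(20)-f0).round(2));stat()
g=grab_frame("side");m=gold(g,(8,90,30));k=np.zeros_like(m);k[195:320,270:370]=m[195:320,270:370]
c=max(cv2.findContours(k,cv2.RETR_EXTERNAL,cv2.CHAIN_APPROX_NONE)[0],key=cv2.contourArea).reshape(-1,2)
print(cv2.boundingRect(c))
u=np.unique(c[:,0]);b=np.array([(i,c[c[:,0]==i,1].max()+.5) for i in u]);print("bottom edge jig z=0",[(Rj.T@(w-C)).round(1).tolist() for w in plane(g,b,0)[2:-2:3]])
i=proj(g,[J(-61,141,0),J(-5,141,0),J(-66,146,41),J(0,146,41)]);print("expected px",i.round(1).tolist(),"seen",b[::4].tolist())
```

```text
-74.3 12.0 [-77.11  73.9 ] 11.99 [-12.2   2.1   9.1]
-74.3 12.4 [-77.14  73.94] 12.02 [-10.9   1.4   5. ]
-74.3 12.8 [-77.15  73.92] 12.08 [-10.    0.2   1.5]
-74.0 12.8 [-77.14  73.9 ] 12.05 [-10.8   0.4   1.9]
settled [-11.08   0.57   1.9 ]
 47.19 [547.5 -44.4  12.1] F [-10.1  -1.3   2.1] open 0.0
(312, 195, 30, 39)
bottom edge jig z=0 [[-2.6, 128.9], [-12.1, 141.8], [-19.4, 140.6], [-27.1, 142.9], [-34.4, 141.7], [-41.6, 140.6], [-49.3, 142.9], [-56.6, 141.7], [-62.3, 126.5]]
expected px [[336.8, 233.5], [314.2, 231.0], [339.5, 222.8], [311.9, 219.8]] seen [[312.0, 226.5], [316.0, 231.5], [320.0, 231.5], [324.0, 232.5], [328.0, 232.5], [332.0, 233.5], [336.0, 233.5], [340.0, 216.5]]
```

The box's near end is at jig y ≈ 141.7 (141 expected) and the push is a steady 11 N. I hand in.

```bash
python3 -c "
from plant import *
print(read_wrist_force(),read_clock());print(hand_in())"
```

```text
[-10.51267852  -1.14427096   1.99883665] 47.2417
the job is handed in; nothing more can be done
None
```

I handed the job in at 47 s: the lid is fully down and the box is in the jig's corner, within about 1 mm of the end stop, held against the fence with a steady push of about 11 N at the wrist; the judge's verdict was not shown.

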